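# Clip down the lid of the lacquer box

### The job

Close the lid of the round lacquer box on the stool by pressing its four clips fully down: first the broad clip, then the clip straight across from it, and last the two remaining clips, in either order. Only press with your fingertips: do not pick up or push the box about, and leave the other things where they are.

Things in the scene. Friction and masses are not known exactly. Their poses are not given: they have to be found in the camera images.
- box: Round dark lacquer box, lid already on, 180 mm across, 62 mm high to the lid's flat top, about 0.9 kg, loose on the stool. A knob 26 mm across, 18 mm high, stands mid-lid. Origin: centre of underside; z up; x points to the broad clip. Four steel clips, a quarter turn apart, are hinged on the lid 50 mm from the box's axis and reach 47 mm outwards over the rim: one broad, three narrow.
- stool: Fixed folding aluminium stool, top 360 mm (its x) by 660 mm (its y), 180 mm above the floor tiles. It carries the box, the plates, the tumbler and the paddle. Origin: on the floor under its centre.
- clip_broad (a joint): Hinge of the broad clip (50 mm wide) in rad: 0 = fully open (standing 37 degrees up), 0.65 = fully down, flat on the lid, at a stop. Starts at 0 to 0.1. Stiff (about 2 N at the free end); stays where it is left.
- clip_broad_pad (a point): Point on the upper face of the broad clip (50 mm wide), on its centre line, 36 mm out from its hinge line and 11 mm in from its free end, moving with the clip: a good place to press straight down. The clip is 4 mm thick; flat, this point is 67 mm above the stool top, and 20 to 25 mm higher when open.
- clip_across (a joint): Hinge of the narrow clip (24 mm wide) straight across the lid from the broad clip in rad: 0 = fully open (standing 37 degrees up), 0.65 = fully down, flat on the lid, at a stop. Starts at 0 to 0.1. Stiff (about 2 N at the free end); stays where it is left.
- clip_across_pad (a point): Point on the upper face of the narrow clip (24 mm wide) straight across the lid from the broad clip, on its centre line, 36 mm out from its hinge line and 11 mm in from its free end, moving with the clip: a good place to press straight down. The clip is 4 mm thick; flat, this point is 67 mm above the stool top, and 20 to 25 mm higher when open.
- clip_left (a joint): Hinge of the narrow clip (24 mm wide) a quarter turn anticlockwise (from above) from the broad one in rad: 0 = fully open (standing 37 degrees up), 0.65 = fully down, flat on the lid, at a stop. Starts at 0 to 0.1. Stiff (about 2 N at the free end); stays where it is left.
- clip_left_pad (a point): Point on the upper face of the narrow clip (24 mm wide) a quarter turn anticlockwise (from above) from the broad one, on its centre line, 36 mm out from its hinge line and 11 mm in from its free end, moving with the clip: a good place to press straight down. The clip is 4 mm thick; flat, this point is 67 mm above the stool top, and 20 to 25 mm higher when open.
- clip_right (a joint): Hinge of the narrow clip (24 mm wide) a quarter turn clockwise (from above) from the broad one in rad: 0 = fully open (standing 37 degrees up), 0.65 = fully down, flat on the lid, at a stop. Starts at 0 to 0.1. Stiff (about 2 N at the free end); stays where it is left.
- clip_right_pad (a point): Point on the upper face of the narrow clip (24 mm wide) a quarter turn clockwise (from above) from the broad one, on its centre line, 36 mm out from its hinge line and 11 mm in from its free end, moving with the clip: a good place to press straight down. The clip is 4 mm thick; flat, this point is 67 mm above the stool top, and 20 to 25 mm higher when open.
- plate: White melamine plate, 180 mm in diameter, 18 mm high, on the stool (bystander). Origin: centre of its underside.
- side_plate: Smaller melamine plate, 132 mm in diameter, 15 mm high, lying in the larger plate (bystander). Origin: centre of its underside.
- tumbler: Glass tumbler, 66 mm in diameter, 92 mm high, upright on the stool (bystander). Origin: centre of its underside.
- paddle: Flat wooden serving paddle, 265 mm long, 64 mm wide, 9 mm thick, lying across the middle of the stool, handle towards the robot (bystander). Origin: on its underside near the middle.
- bottle: Green glass bottle, 70 mm in diameter, 200 mm high, on the floor tiles beside the stool (bystander). Origin: centre of its underside.
- pot: Empty terracotta flower pot without handles, 110 mm in diameter, 100 mm high, on the floor tiles beside the stool (bystander). Origin: centre of its underside.
Things that resemble listed ones, but are neither listed nor needed, are in the scene too. What is meant by the box is not red, and is the larger of those in its own colour.

How it is judged:
By the outcome, as a careful person would: the job done as asked, in the order asked, and still so for the second after the job is handed in, with the robot touching nothing.
It also fails if it takes over 64 s, if anything falls off the work surface, if the arm or the gripper's body presses on something with over 40 N, if the wrist force passes 120 N, or if a joint passes its speed limit or range.

### The arm

A 6-joint arm with a two-finger parallel gripper is mounted at the origin on the work surface. World frame = base frame: x ahead of the robot, y to its left, z up, the work surface at z = 0. Lengths are in mm, angles in rad, forces in N, time in s.
With the tool pointing down it reaches from about 300 to 875 mm from the base axis. Payload 6.4 kg.
Tool frame: the origin (TCP) lies midway between the tips of the shut fingers; the grasp point (between the pads) lies 19 mm behind it; z points along the fingers, y is the line along which they close (so a half turn about z gives the same grasp; the last joint's range is limited). The gripper opens to 88 mm and grips with 3 to 60 N. Pads are 18 mm wide; open, the fingers measure 123 mm over their backs; the gripper's body (75 mm by 187 mm) begins 45 mm behind the grasp point.
Start: joints at [-1.402, 0.181, 1.607, -0, 1.354, -0.206], TCP at [210.516, -535.093, 238.714] pointing down, gripper open.
Joint ranges: [-2.99, 2.99], [-0.89, 2.07], [0.3, 2.58], [-1.14, 4.28], [0, 2.63], [-3.12, 3.12]. Speed limits (rad/s): [2.57, 2.57, 3.01, 3.14, 3.14, 3.14].

### API

Orientations are given as a unit quaternion [x, y, z, w].
In Python, from bench import arm gives the robot as it stands.
- The arm moves only by the tool apply_moves, never from a script. Its arguments are lists of equal length, an entry for each row: "angular": the turn, a rotation vector about the world's x, y, z normalised to -1 to 1, where 1 is 4 degrees, a list of three; "offset": the shift along the world's x, y, z normalised to -1 to 1, where 1 is 50 cm, a list of three; "hand": the finger opening in mm, from 0 to 88.1. A call has 1 to 8 rows; each row shifts and turns the commanded pose from where the row before left it; what a row does not reach is not made up. A row lasts 1/8 s, in which the tool goes at most 62.5 mm and 10.7 degrees, less where a joint would pass 70% of its speed; a pose out of reach is approached as far as the arm can. A call with a number of a shift or a turn outside -1 to 1 is refused whole. A call with a gripper value outside its range is refused whole. The fingers move at their own pace and stop on an object; "grip_force" is the grip in N (left out, the last holds). Time passes only in rows, so rows that do not move let the fingers close. It gives the time, the measured TCP pose, the force, the opening and the grip force at its end, in the units of the state.
- arm.get_state(): the state, without advancing time (a new reading comes with each control period).
- arm.get_image(name): name is "side" or "top" or "wrist"; returns the picture (384x512x3 uint8, blue, green, red); there is no depth.
- arm.camera_params(name): a dict with "fx", "fy", "cx", "cy" (pixels), "T" (4x4, takes a point from camera to world coordinates); the wrist camera has in their place "hand_eye" (4x4, takes a point from camera to tool coordinates, whose origin is the TCP and whose axes are the flange's). Camera axes: x right, y up, looking along -z (the intrinsics and any distortion apply to the point x, -y, -z); pixel columns grow to the right and rows downward; lengths in mm; the calibration is good to about 2 mm. A picture is of the moment at which its call begins: read the wrist's pose just before it. camera_params takes no time and is no camera call.
- arm.finish_job(): hands the job in; it is judged then, once.
Trained networks look in the newest picture that a camera, given by its name, has taken for a name from the list of things; names that differ only in an ending like _2 or _b are one class to them, and where a whole thing is asked for, a point or a joint stands for the part that bears it (a point fixed in the world has none). Each returns a list of dicts, best first, with "conf" (0 to 1); they miss things now and then, are a little off and sometimes report something else, mostly with a low value. They report only what shows in the picture. A call takes as long as a camera call. They do not tell look-alikes from the thing itself.
- arm.find_in(camera, name): "xy" ([column, row] in pixels, amid what is visible of it).
- arm.cut_out(camera, name): "pixels" (384x512 bool, what is visible of it) and "xy" ([column, row] in pixels, amid what is visible of it).
The state is a dict: "clock": time; "joint_pos": joint angles; "qd": joint speeds; "joint_torque": joint torques, N m; "position": TCP position; "tool_rot": TCP orientation; "ft_force": force on the tool from outside, world axes, zero at the start; "ft_torque": the same for the moment, N m; "gripper_width": finger opening in mm; "grip_force": force on a finger pad.
Only numpy, scipy, OpenCV 4.12 (cv2) and the standard library are available. Lean on these libraries where they do the work, as an engineer would, in place of code of your own. Each camera call takes 0.05 s, during which the arm holds its last target. There are 200 camera calls.

## Working session

There is one attempt and no reset: what is moved stays moved. The work goes in short steps, Python scripts to look and compute and a tool call to move; the robot and the scene stay as the last step left them, time stands still between calls to the robot, and variables do not carry over. Pictures are saved under pics/ and viewed, at most 10 in all, crops included, and the job is handed in when it is done.

Besides the shell and the picture viewer there is one more tool, called after "Request:" in YAML: its name, and indented under it one key for each argument. apply_moves: Moves the arm, as the interface text tells. Scaled input: -1 to 1 covers 50 cm each way for a shift and 4 degrees each way for a turn. Its arguments: {"type":"object","properties":{"angular":{"type":"array","items":{"type":"array","items":{"type":"number"}}},"offset":{"type":"array","items":{"type":"array","items":{"type":"number"}}},"hand":{"type":"array","items":{"type":"number"}},"grip_force":{"type":"number"}},"required":["angular","offset","hand"]}

```bash
mkdir -p pics
cat > h.py <<'E'
import numpy as np,cv2
from bench import arm
from scipy.spatial.transform import Rotation as R
def cam(n):
    p=arm.camera_params(n)
    if n=='wrist':
        s=arm.get_state();T=np.eye(4);T[:3,:3]=R.from_quat(s['tool_rot']).as_matrix();T[:3,3]=s['position'];p['T']=T@np.array(p['hand_eye'])
    p['T']=np.array(p['T']);return p
def ray(p,uv,z):
    K=np.array([[p['fx'],0,p['cx']],[0,p['fy'],p['cy']],[0,0,1.]])
    d=p.get('dist',None)
    q=cv2.undistortPoints(np.array([[uv]],float),K,None if d is None else np.array(d,float))[0,0]
    v=p['T'][:3,:3]@[q[0],-q[1],-1];o=p['T'][:3,3]
    return o+v*(z-o[2])/v[2]
E
python3 - <<'E'
from h import *
a=arm.get_image('top');b=arm.get_image('side')
cv2.imwrite('pics/a.png',cv2.resize(np.hstack([a,b]),(800,300)))
cv2.imwrite('pics/top.png',cv2.resize(a,(800,600)))
for n in('top','side'):
    p=cam(n);print(n,{k:(np.round(v,2).tolist() if k=='T' else v) for k,v in p.items()})
    for t in('box','clip_broad','clip_across','stool'):
        print(n,t,[(np.round(d['xy']).tolist(),round(d['conf'],2), np.round(ray(p,d['xy'],242)).tolist()) for d in arm.find_in(n,t)])
print(arm.get_state())
E
```

```text
top {'fx': 435.6407783438669, 'fy': 435.6407783438669, 'cx': 248.45764599301916, 'cy': 199.48150539463788, 'T': [[0.09, 0.97, -0.21, 143.53], [-1.0, 0.09, -0.02, 24.43], [0.0, 0.22, 0.98, 1738.1], [0.0, 0.0, 0.0, 1.0]]}
top box [([168.0, 252.0], 0.95, [264.0, 307.0, 242.0]), ([120.0, 233.0], 0.69, [314.0, 482.0, 242.0]), ([216.0, 173.0], 0.58, [557.0, 172.0, 242.0])]
top clip_broad [([208.0, 151.0], 0.73, [637.0, 212.0, 242.0]), ([164.0, 240.0], 0.49, [305.0, 328.0, 242.0]), ([129.0, 245.0], 0.42, [276.0, 444.0, 242.0])]
top clip_across [([107.0, 217.0], 0.64, [365.0, 534.0, 242.0]), ([175.0, 265.0], 0.55, [221.0, 278.0, 242.0]), ([222.0, 187.0], 0.44, [507.0, 147.0, 242.0])]
top stool [([274.0, 183.0], 0.58, [539.0, -33.0, 242.0])]
side {'fx': 413.4305553658009, 'fy': 413.4305553658009, 'cx': 255.23146658965842, 'cy': 189.30789679612644, 'T': [[-0.82, -0.39, 0.41, 1129.94], [0.57, -0.56, 0.6, 967.22], [-0.0, 0.73, 0.68, 1196.96], [0.0, 0.0, 0.0, 1.0]]}
side box [([264.0, 208.0], 0.75, [584.0, 217.0, 242.0]), ([354.0, 235.0], 0.72, [424.0, 462.0, 242.0]), ([380.0, 282.0], 0.71, [485.
[... 402 characters left out ...]
0.5, 'joint_pos': array([-1.40235550e+00,  1.80816123e-01,  1.60703177e+00, -1.44356251e-06,
        1.35380827e+00, -2.06299326e-01]), 'qd': array([ 0.00036408, -0.00049893,  0.00097364,  0.00063198, -0.00116171,
       -0.00061608]), 'joint_torque': array([ 1.48153009e-03, -4.33447444e+01, -3.41874254e+01,  7.03784544e-02,
        3.19665950e-02, -2.38735845e-05]), 'position': array([ 210.48297053, -535.08471844,  238.69000618]), 'tool_rot': array([ 9.82497493e-01,  1.86275803e-01, -1.03712511e-07, -3.17599914e-05]), 'ft_force': array([ 0.70078715, -0.55218241,  0.2546686 ]), 'ft_torque': array([-0.06725832,  0.00936199, -0.00209492]), 'grip_force': 0.0, 'gripper_width': 88.09787311227706}
```

View pics/top.png

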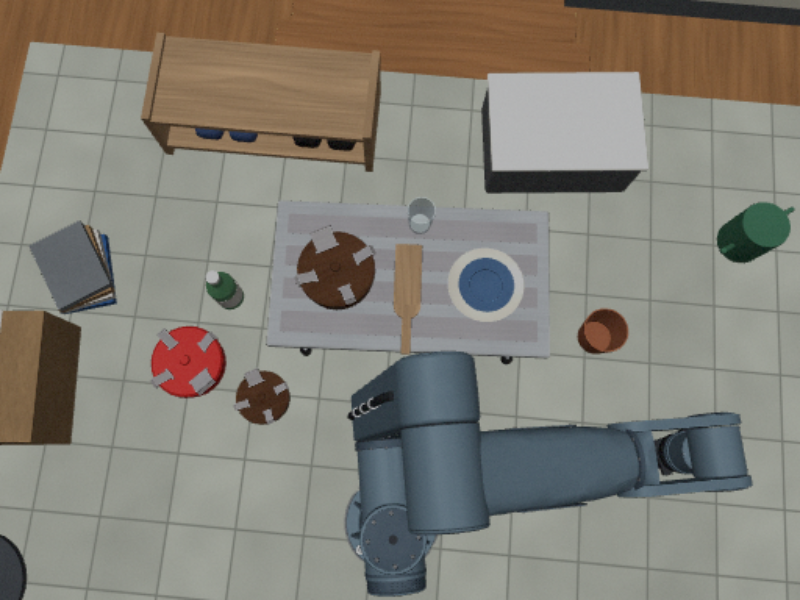

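View pics/a.png

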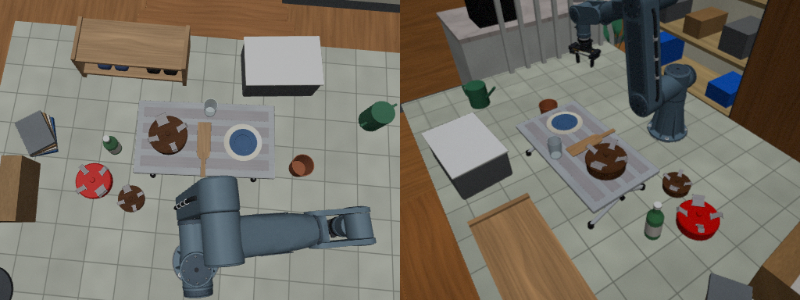

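The brown box on the stool (top view, about 337,268) is the one meant. The red box (188,361) is excluded by colour, and the brown one at (263,397) is smaller and on the floor. Its broad clip is at about (325,238). I'll move above it and confirm with a close-up.

Request:
apply_moves:
  angular:
    - [0, 0, 0]
    - [0, 0, 0]
    - [0, 0, 0]
    - [0, 0, 0]
    - [0, 0, 0]
    - [0, 0, 0]
    - [0, 0, 0]
    - [0, 0, 0]
  offset:
    - [0, 0, 0.12]
    - [0.05, 0.1, 0.05]
    - [0.05, 0.1, 0.05]
    - [0.05, 0.1, 0.05]
    - [0.05, 0.1, 0.05]
    - [0.05, 0.1, 0.05]
    - [0.05, 0.1, 0.05]
    - [0.05, 0.1, 0.05]
  hand: [0, 0, 0, 0, 0, 0, 0, 0]

```text
clock: 1.5
position: [385.9, -183.3, 474.9]
tool_rot: [0.983, 0.186, 0.0, 0.0]
ft_force: [1.0, 0.1, 0.2]
gripper_width: 10.1
grip_force: 0.0
```

Request:
apply_moves:
  angular:
    - [0, 0, 0]
    - [0, 0, 0]
    - [0, 0, 0]
    - [0, 0, 0]
    - [0, 0, 0]
    - [0, 0, 0]
    - [0, 0, 0]
    - [0, 0, 0]
  offset:
    - [0.05, 0.1, 0]
    - [0.05, 0.1, 0]
    - [0.05, 0.1, 0]
    - [0.05, 0.1, 0]
    - [0.05, 0.1, 0]
    - [0.05, 0.1, 0]
    - [0.05, 0.1, 0]
    - [0, 0, 0]
  hand: [0, 0, 0, 0, 0, 0, 0, 0]

```text
clock: 2.5
position: [561.0, 168.0, 472.1]
tool_rot: [0.982, 0.189, -0.001, -0.0]
ft_force: [0.3, -0.3, -0.7]
gripper_width: 0.7
grip_force: 0.0
```

Run:
```python
from h import *
p=cam('wrist');print({k:np.round(v,2).tolist() for k,v in p.items()})
a=arm.get_image('wrist');cv2.imwrite('pics/w1.png',a)
z={'box':242}
for t in('box','clip_broad','clip_across','clip_left'):
    print(t,[(np.round(d['xy']).tolist(),round(d['conf'],2), np.round(ray(p,d['xy'],262)).tolist()) for d in arm.find_in('wrist',t)])
s=arm.get_state();print(s['clock'],s['position'],s['gripper_width'],s['joint_pos'])
```

```text
{'fx': 329.6, 'fy': 329.6, 'cx': 257.75, 'cy': 194.28, 'hand_eye': [[-0.0, 0.96, 0.27, 69.94], [1.0, 0.0, 0.0, -1.07], [0.0, 0.27, -0.96, -147.77], [0.0, 0.0, 0.0, 1.0]], 'T': [[0.37, 0.89, 0.25, 625.95], [-0.93, 0.36, 0.1, 194.87], [-0.0, -0.27, 0.96, 619.69], [0.0, 0.0, 0.0, 1.0]]}
box [([105.0, 248.0], 0.95, [404.0, 302.0, 262.0]), ([28.0, 181.0], 0.73, [452.0, 403.0, 262.0]), ([250.0, 153.0], 0.62, [572.0, 183.0, 262.0]), ([255.0, 212.0], 0.35, [511.0, 154.0, 262.0])]
clip_broad [([105.0, 227.0], 0.79, [430.0, 308.0, 262.0]), ([237.0, 93.0], 0.78, [626.0, 219.0, 262.0]), ([27.0, 220.0], 0.58, [405.0, 395.0, 262.0])]
clip_across [([253.0, 214.0], 0.97, [508.0, 154.0, 262.0])]
clip_left [([183.0, 167.0], 0.82, [530.0, 247.0, 262.0]), ([38.0, 167.0], 0.79, [472.0, 395.0, 262.0]), ([85.0, 258.0], 0.56, [382.0, 321.0, 262.0]), ([366.0, 188.0], 0.29, [583.0, 48.0, 262.0])]
2.75 [560.28409362 163.75522684 474.23756642] 0.2945075276863884 [ 8.12973532e-02  1.17265068e-01  1.21762180e+00 -2.80887866e-04
  1.80596490e+00  1.27879684e+00]
```

View pics/w1.png

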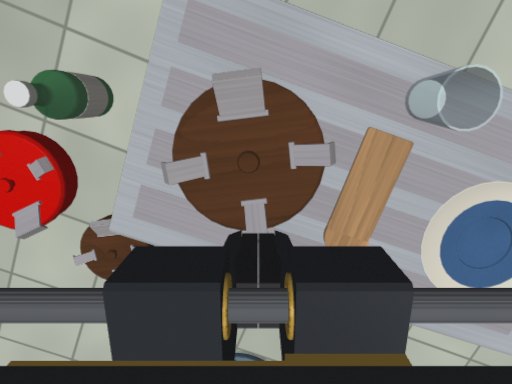

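The wrist view shows the large brown box whole. The knob is at (248,161), the broad clip at (239,93), and the narrow clips at (312,155), (187,169) and (255,216). The paddle and tumbler are clear to the right. This confirms it's the right box.

Run:
```python
from h import *
p=cam('wrist')
for n,uv,z in(('knob',(248,161),260),('Hb',(243,117),244),('Hr',(292,155),244),('Hl',(207,167),244),('Ha',(255,202),244),('Tb',(238,71),271),('Tr',(334,153),271),('Tl',(164,170),271)):
    print(n,np.round(ray(p,uv,z),1))
a=cv2.imread('pics/w1.png')
m=[d for d in arm.cut_out('wrist','box')]
for d in m: print(d['conf'],d['xy'],d['pixels'].sum())
H=[ray(p,uv,244)[:2] for uv in((243,117),(292,155),(207,167),(255,202))]
c=np.mean(H,0);print('c',c,[np.linalg.norm(h-c) for h in H])
yb=[H[0]-H[3],H[1]-H[2]];ang=np.arctan2(yb[0][1],yb[0][0]),np.arctan2(yb[1][1],yb[1][0])+np.pi/2
print(np.degrees(ang))
# top view check: knob
q=cam('top');print(ray(q,(336*.64,266*.64),260))
cr=a[50:250,130:370];cv2.imwrite('pics/c1.png',cv2.resize(cr,(720,600),interpolation=cv2.INTER_CUBIC))
```

```text
knob [562.6 177.8 260. ]
Hb [604.2 200.1 244. ]
Hr [584.8 132.5 244. ]
Hl [535.9 219.1 244. ]
Ha [516.6 151.7 244. ]
Tb [645.9 219.9 271. ]
Tr [606.   95.6 271. ]
Tl [522.2 259.4 271. ]
0.71 [104.8, 249.4] 2276
0.71 [254.6, 214.2] 682
0.67 [247.0, 152.1] 19450
0.55 [26.3, 180.6] 6477
c [560.3786687  175.86126398] [np.float64(50.10536915678881), np.float64(49.80876908759192), np.float64(49.727275682610646), np.float64(50.03920018840018)]
[28.90469229 29.44599693]
[562.65144407 176.76588176 260.        ]
```

View pics/c1.png

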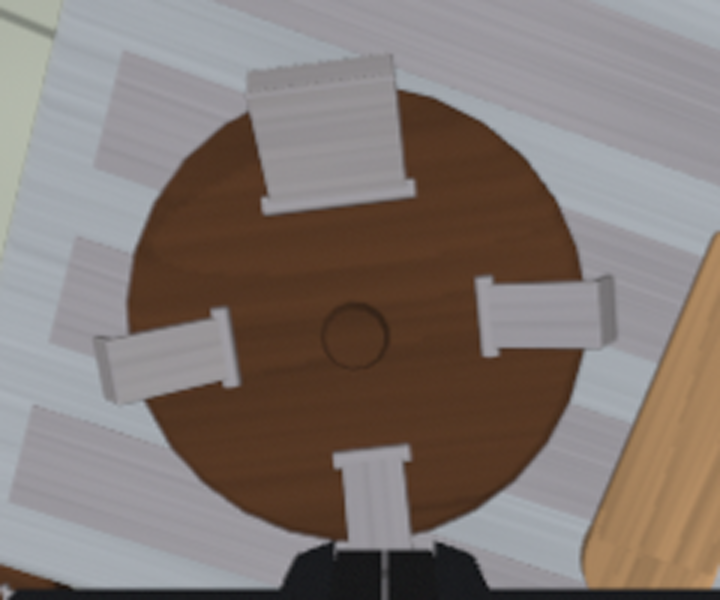

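The crop confirms it: broad clip at top (330,130), hinge radii come out at 50 mm. The box centre is (560.5,176) with its x axis at 29°. I'll press the broad clip now.

Request:
apply_moves:
  angular:
    - [0, 0, 0]
    - [0, 0, 0]
    - [0, 0, 0]
    - [0, 0, 0]
    - [0, 0, 0]
    - [0, 0, 0]
    - [0, 0, 0]
    - [0, 0, 0]
  offset:
    - [0.037, 0.026, -0.087]
    - [0.037, 0.026, -0.087]
    - [0.037, 0.026, -0.087]
    - [0.037, 0.026, -0.087]
    - [0, 0, -0.03]
    - [0, 0, -0.03]
    - [0, 0, -0.03]
    - [0, 0, 0]
  hand: [0, 0, 0, 0, 0, 0, 0, 0]

```text
clock: 3.8
position: [634.0, 216.4, 254.7]
tool_rot: [0.983, 0.186, -0.0, 0.0]
ft_force: [0.4, -0.9, 0.5]
gripper_width: 1.0
grip_force: 0.0
```

Request:
apply_moves:
  angular:
    - [0, 0, 0]
    - [0, 0, 0]
    - [0, 0, 0]
    - [0, 0, 0]
  offset:
    - [0, 0, -0.008]
    - [0, 0, -0.006]
    - [0, 0, 0]
    - [0, 0, 0]
  hand: [0, 0, 0, 0]

```text
clock: 4.3
position: [634.6, 216.9, 247.9]
tool_rot: [0.982, 0.186, 0.0, 0.0]
ft_force: [0.0, 0.9, 1.0]
gripper_width: 0.7
grip_force: 0.7
```

Barely any force yet; press a little more.

Request:
apply_moves:
  angular:
    - [0, 0, 0]
    - [0, 0, 0]
    - [0, 0, 0]
  offset:
    - [0, 0, -0.002]
    - [0, 0, -0.002]
    - [0, 0, 0]
  hand: [0, 0, 0]

```text
clock: 4.68
position: [634.7, 216.9, 247.3]
tool_rot: [0.982, 0.186, 0.001, 0.0]
ft_force: [-2.8, -0.8, 7.9]
gripper_width: 0.5
grip_force: 3.8
```

Run:
```python
from h import *
a=arm.get_image('wrist');cv2.imwrite('pics/w2.png',a)
s=arm.get_state();print(s['clock'],s['position'],s['ft_force'])
```

```text
4.725 [634.72758494 216.9650951  247.26962094] [-1.54500724 -0.66330634  7.71452517]
```

View pics/w2.png

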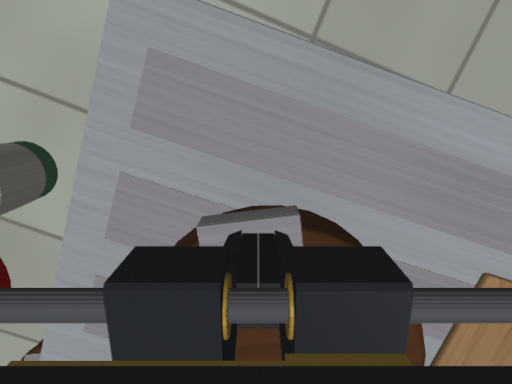

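At the stop: 7.8 N at z 247.3, where flat is 247. I'll press slightly harder, lift, and go across.

Request:
apply_moves:
  angular:
    - [0, 0, 0]
    - [0, 0, 0]
    - [0, 0, 0]
  offset:
    - [0, 0, -0.004]
    - [0, 0, 0]
    - [0, 0, 0]
  hand: [0, 0, 0]

```text
clock: 5.1
position: [634.8, 217.0, 247.1]
tool_rot: [0.982, 0.186, 0.001, 0.0]
ft_force: [-4.7, -1.2, 14.7]
gripper_width: 0.5
grip_force: 7.4
```

Request:
apply_moves:
  angular:
    - [0, 0, 0]
    - [0, 0, 0]
    - [0, 0, 0]
    - [0, 0, 0]
    - [0, 0, 0]
    - [0, 0, 0]
    - [0, 0, 0]
    - [0, 0, 0]
  offset:
    - [0, 0, 0.06]
    - [0, 0, 0.06]
    - [-0.074, -0.041, 0]
    - [-0.074, -0.041, 0]
    - [-0.074, -0.041, 0]
    - [-0.074, -0.041, 0]
    - [0, 0, 0]
    - [0, 0, 0]
  hand: [0, 0, 0, 0, 0, 0, 0, 0]

```text
clock: 6.1
position: [487.0, 135.1, 304.0]
tool_rot: [0.983, 0.186, 0.0, -0.0]
ft_force: [-0.1, 0.4, 0.5]
gripper_width: 0.5
grip_force: 0.0
```

Run:
```python
from h import *
p=cam('wrist')
a=arm.get_image('wrist');cv2.imwrite('pics/w3.png',a)
s=arm.get_state();print(s['clock'],s['position'],s['ft_force'])
```

```text
6.15 [487.22778208 135.16606706 303.87092851] [0.67372503 0.3022849  0.6237863 ]
```

View pics/w3.png

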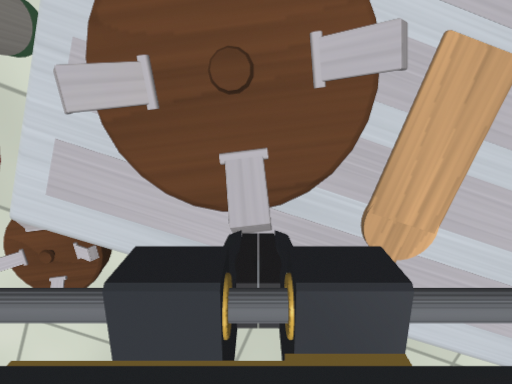

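The view shows the across clip ending at (250,226) just by the fingertips, the knob at (231,69), and the left and right clips still up. I'll check that the box has not shifted.

Run:
```python
from h import *
p=cam('wrist')
for n,uv,z in(('knob',(231,68),260),('Ha',(244,156),244),('Hl',(149,82),244),('Hr',(317,59),244),('Ta',(250,226),270)): print(n,np.round(ray(p,uv,z),1))
```

```text
knob [563.3 182.1 260. ]
Ha [518.1 158.1 244. ]
Hl [539.  226.7 244. ]
Hr [587.3 138.5 244. ]
Ta [484.9 140.6 270. ]
```

The earlier image was taken while the arm was still settling, 4 mm off in y. The refined centre is (563.2,182.3), so I'll correct by (+2.5,+6.5) and press across.

Request:
apply_moves:
  angular:
    - [0, 0, 0]
    - [0, 0, 0]
    - [0, 0, 0]
    - [0, 0, 0]
    - [0, 0, 0]
    - [0, 0, 0]
    - [0, 0, 0]
    - [0, 0, 0]
  offset:
    - [0.005, 0.013, 0]
    - [0, 0, -0.03]
    - [0, 0, -0.03]
    - [0, 0, -0.03]
    - [0, 0, -0.016]
    - [0, 0, -0.008]
    - [0, 0, -0.004]
    - [0, 0, 0]
  hand: [0, 0, 0, 0, 0, 0, 0, 0]

```text
clock: 7.15
position: [488.5, 141.3, 247.0]
tool_rot: [0.982, 0.186, -0.0, 0.0]
ft_force: [-11.8, -1.7, 16.6]
gripper_width: 0.7
grip_force: 8.4
```

Request:
apply_moves:
  angular:
    - [0, 0, 0]
    - [0, 0, 0]
    - [0, 0, 0]
  offset:
    - [0, 0, -0.004]
    - [0, 0, 0]
    - [0, 0, 0]
  hand: [0, 0, 0]

```text
clock: 7.52
position: [488.6, 141.2, 246.7]
tool_rot: [0.982, 0.187, 0.0, 0.0]
ft_force: [-17.5, -3.1, 26.8]
gripper_width: 0.4
grip_force: 13.5
```

Across is flat at z 246.7. Lift and move over to the left clip.

Request:
apply_moves:
  angular:
    - [0, 0, 0]
    - [0, 0, 0]
    - [0, 0, 0]
    - [0, 0, 0]
    - [0, 0, 0]
    - [0, 0, 0]
    - [0, 0, 0]
    - [0, 0, 0]
  offset:
    - [0, 0, 0.06]
    - [0, 0, 0.06]
    - [0.023, 0.076, 0]
    - [0.023, 0.076, 0]
    - [0.023, 0.076, 0]
    - [0, 0, 0]
    - [0, 0, 0]
    - [0, 0, 0]
  hand: [0, 0, 0, 0, 0, 0, 0, 0]

```text
clock: 8.52
position: [523.5, 254.4, 302.8]
tool_rot: [0.983, 0.186, 0.0, 0.0]
ft_force: [-0.3, -0.2, -0.3]
gripper_width: -0.1
grip_force: 0.0
```

Run:
```python
from h import *
p=cam('wrist')
a=arm.get_image('wrist');cv2.imwrite('pics/w4.png',a)
s=arm.get_state();print(s['clock'],s['position'],s['ft_force'])
```

```text
8.575 [523.53219231 254.44781763 302.86984773] [-0.22244299  0.41199754  0.78164597]
```

View pics/w4.png

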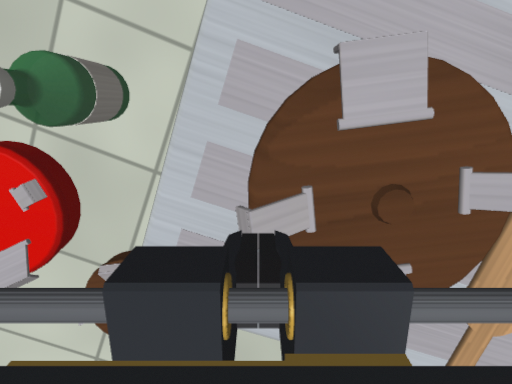

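The left clip's hinge is at (308,210), with the clip up and its tip at (241,222). The knob is at (393,203), and the broad clip now lies flat at (385,80).

Run:
```python
from h import *
p=cam('wrist')
for n,uv,z in(('knob',(393,203),260),('Hb',(386,120),244),('Hl',(308,210),244),('Hr',(466,191),244),('Tl',(241,222),270)): print(n,np.round(ray(p,uv,z),1))
```

```text
knob [563.3 183.6 260. ]
Hb [607.  204.2 244. ]
Hl [536.5 225.3 244. ]
Hr [585.7 135.1 244. ]
Tl [522.  265.7 270. ]
```

Request:
apply_moves:
  angular:
    - [0, 0, 0]
    - [0, 0, 0]
    - [0, 0, 0]
    - [0, 0, 0]
    - [0, 0, 0]
    - [0, 0, 0]
    - [0, 0, 0]
    - [0, 0, 0]
  offset:
    - [-0.004, 0, 0]
    - [0, 0, -0.03]
    - [0, 0, -0.03]
    - [0, 0, -0.03]
    - [0, 0, -0.016]
    - [0, 0, -0.008]
    - [0, 0, -0.004]
    - [0, 0, 0]
  hand: [0, 0, 0, 0, 0, 0, 0, 0]

```text
clock: 9.57
position: [521.2, 255.5, 246.8]
tool_rot: [0.982, 0.187, 0.0, 0.0]
ft_force: [-11.0, -1.5, 19.1]
gripper_width: 0.5
grip_force: 9.7
```

Request:
apply_moves:
  angular:
    - [0, 0, 0]
    - [0, 0, 0]
    - [0, 0, 0]
  offset:
    - [0, 0, -0.002]
    - [0, 0, 0]
    - [0, 0, 0]
  hand: [0, 0, 0]

```text
clock: 9.95
position: [521.3, 255.6, 246.7]
tool_rot: [0.982, 0.187, 0.001, 0.0]
ft_force: [-13.4, -3.4, 23.2]
gripper_width: 0.4
grip_force: 11.8
```

Request:
apply_moves:
  angular:
    - [0, 0, 0]
    - [0, 0, 0]
    - [0, 0, 0]
    - [0, 0, 0]
    - [0, 0, 0]
    - [0, 0, 0]
    - [0, 0, 0]
    - [0, 0, 0]
  offset:
    - [0, 0, 0.06]
    - [0, 0, 0.06]
    - [0.041, -0.074, 0]
    - [0.041, -0.074, 0]
    - [0.041, -0.074, 0]
    - [0.041, -0.074, 0]
    - [0, 0, 0]
    - [0, 0, 0]
  hand: [0, 0, 0, 0, 0, 0, 0, 0]

```text
clock: 10.95
position: [603.2, 107.6, 302.2]
tool_rot: [0.983, 0.186, -0.0, -0.0]
ft_force: [0.7, 0.3, 0.1]
gripper_width: 0.2
grip_force: 0.0
```

Run:
```python
from h import *
p=cam('wrist')
a=arm.get_image('wrist');cv2.imwrite('pics/w5.png',a)
s=arm.get_state();print(s['clock'],s['position'],s['ft_force'])
```

```text
11.0 [603.04477774 108.14570057 302.36832241] [-0.69093755 -0.65042706 -0.38686242]
```

View pics/w5.png

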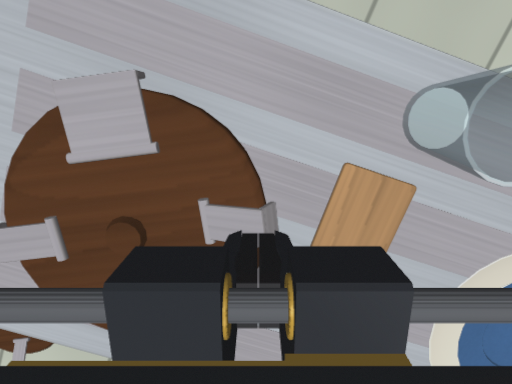

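The left clip is flat at (30,242). The right clip is up, from hinge (206,222) to tip (271,216), and lines up with the fingers. Pressing it.

Request:
apply_moves:
  angular:
    - [0, 0, 0]
    - [0, 0, 0]
    - [0, 0, 0]
    - [0, 0, 0]
    - [0, 0, 0]
    - [0, 0, 0]
    - [0, 0, 0]
    - [0, 0, 0]
  offset:
    - [0, 0, -0.02]
    - [0, 0, -0.03]
    - [0, 0, -0.03]
    - [0, 0, -0.02]
    - [0, 0, -0.012]
    - [0, 0, -0.004]
    - [0, 0, 0]
    - [0, 0, 0]
  hand: [0, 0, 0, 0, 0, 0, 0, 0]

```text
clock: 12.0
position: [603.3, 107.5, 247.1]
tool_rot: [0.982, 0.186, 0.0, 0.0]
ft_force: [-6.8, -1.9, 13.0]
gripper_width: 0.3
grip_force: 6.8
```

Request:
apply_moves:
  angular:
    - [0, 0, 0]
    - [0, 0, 0]
    - [0, 0, 0]
  offset:
    - [0, 0, -0.004]
    - [0, 0, 0]
    - [0, 0, 0]
  hand: [0, 0, 0]

```text
clock: 12.38
position: [603.5, 107.5, 246.8]
tool_rot: [0.982, 0.187, 0.001, 0.0]
ft_force: [-11.3, -1.6, 22.0]
gripper_width: 0.1
grip_force: 10.8
```

Lift and back off for an overview check.

Request:
apply_moves:
  angular:
    - [0, 0, 0]
    - [0, 0, 0]
    - [0, 0, 0]
    - [0, 0, 0]
    - [0, 0, 0]
    - [0, 0, 0]
    - [0, 0, 0]
    - [0, 0, 0]
  offset:
    - [0, 0, 0.1]
    - [0, 0, 0.1]
    - [0, 0, 0.1]
    - [-0.1, 0.06, 0.04]
    - [-0.1, 0.06, 0.04]
    - [0, 0, 0]
    - [0, 0, 0]
    - [0, 0, 0]
  hand: [0, 0, 0, 0, 0, 0, 0, 0]

```text
clock: 13.38
position: [504.0, 166.8, 431.3]
tool_rot: [0.983, 0.186, -0.001, -0.0]
ft_force: [0.1, 0.1, -0.5]
gripper_width: 0.1
grip_force: 0.0
```

Run:
```python
from h import *
p=cam('wrist')
a=arm.get_image('wrist')[0:260,100:430];b=arm.get_image('side')[140:260,190:340]
cv2.imwrite('pics/w6.png',np.hstack([cv2.resize(a,(440,347),interpolation=2),cv2.resize(b,(360,347),interpolation=2)]))
s=arm.get_state();print(s['clock'],s['position'],s['ft_force'])
```

```text
13.475 [504.04138415 166.75800809 431.40315826] [-0.23660298  0.834569    0.52939219]
```

View pics/w6.png

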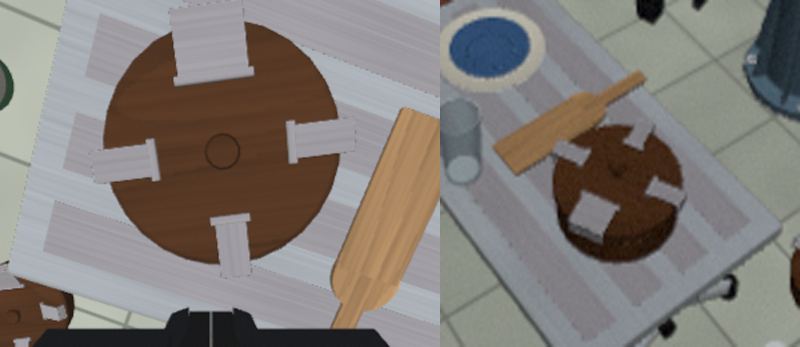

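Both views show all four clips lying flat. I'll check the tip radii (97 mm if flat), with across as the one to be sure of.

Run:
```python
from h import *
p=cam('wrist');k=.75
f=lambda x,y,z:ray(p,(100+x*k,y*k*260/347*440/330),z)[:2]
H=[f(*q,244) for q in((214,76),(231,217),(156,160),(292,142))];c=np.mean(H,0)
T=[f(*q,246) for q in((236,275),(94,167),(355,134))]
print(c,[np.linalg.norm(h-c).round(1) for h in H],[np.linalg.norm(t-c).round(1) for t in T])
```

```text
[562.48918286 181.05978158] [np.float64(51.5), np.float64(50.3), np.float64(50.5), np.float64(50.9)] [np.float64(96.8), np.float64(96.8), np.float64(96.5)]
```

All three narrow clips measure 97 mm as flat, and the box hasn't moved.

```bash
python3 -c "
from bench import arm
print(arm.finish_job())"
```

```text
the job is handed in; nothing more can be done
None
```

All four clips on the large brown box are pressed fully down, in the order broad, across, left, right; the box stayed in place, and I handed the job in at about 13.5 s with the arm clear.

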